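# Present a loose trackball under the bench microscope

## Task

Inspect this trackball for me: first push the toggle on the microscope's light box over to its back to switch the ring light on, then take the inspection tray by its handle and carry it, with the ball lying loose in its pocket, to the microscope without tipping the ball over the pocket's rim. Finish while holding the tray level and still in the air, touching nothing but your gripper, with the ball centred under the lens and its top about 100 mm below the lens; do not knock the microscope or shift the other things on the bench.

Things in the scene. Friction and masses are not known exactly. Their poses are not given: they have to be found in the camera images.
- lens (a point): lens of the microscope on its stand: centre of the lower face of its white LED ring (diameter 68), 260 to 300 above the bench, z up. The head is 145 tall above it. x points to the steel post (diameter 25, axis 130 from the lens axis; boom between them above the lens). Base plate 14 thick, 160 wide (y), x from -71 to 165
- scope: the whole microscope stand; origin on the bench straight below the lens, axes as the lens; fixed
- switch_foot (a point): foot of the toggle switch, in the middle of the flat top of the ring light's dark control box (100 x 85, top 49 above the bench; fixed to the bench). z up; x points from the box's front (black dimmer knob) to its back: the way the lever is pushed to switch on
- switch (a joint): toggle lever angle (rad): 0 = off, leaning 0.42 rad (24 degrees) towards the box's front (-x of switch_foot); 0.84 = on, leaning as far to the back. It stays where it is left; it takes about 1 to 2 N at its tip
- switch_tip (a point): end of the steel toggle lever, centre of its round end (diameter 10), 32 from the pivot at switch_foot
- tray_handle (a point): centre of the tray's straight handle (blue sleeve); grip it here across its width: 14 wide (y), 16 high, 60 of sleeve along x, its centre 30 above the tray's underside. Axes: x from the handle to the pan, z up. The tray weighs 0.08 to 0.15 kg, most of it in the pan
- tray: dark inspection tray: open pan 110 (x) x 90 (y), 18 high; origin under the pan's centre; the handle's centre lies 115 away along the tray's -x
- tray_pocket (a point): where the ball's centre lies when it sits in the tray's pocket: 25.4 above the tray's underside, over the pan's centre (115 along the tray's +x from tray_handle, 5 lower). The pocket is a raised round seat, opening diameter 18, in the pan's middle; the ball rides over its rim if the tray is tipped by about 30 degrees
- ball_center (a point): centre of the red trackball, diameter 34, about 30 g, lying loose in the tray's pocket
- tape_wide: wide masking-tape roll lying flat, outer diameter 110, height 48; bystander, origin on the underside
- tape_thin: thin masking-tape roll lying flat, outer diameter 88, height 24; bystander, origin on the underside
- phone: smartphone lying face up, 152 x 74 x 9; bystander, origin on the underside
- driver: orange-handled screwdriver lying on the bench, 165 long, handle under 35 thick; origin on its underside; bystander
- bottle: white bottle with blue cap, diameter 48, height 125, standing; bystander, origin on the underside
- shell: opened black trackball housing with an empty socket, 125 x 85 x 32; bystander, origin on the underside
- tweezers: steel tweezers lying on the bench, about 125 long, 8 high; bystander, origin on the underside
Things that resemble listed ones, but are neither listed nor needed, are in the scene too. Leave any pink look-alike of the tray alone. Of the things that look like the part that bears switch_foot, take the one that is nearest to the robot's base at the start.

How it is judged:
By the outcome, as a careful person would: the job done as asked, in the order asked, and still so for the second after the job is handed in, while the arm keeps its last pose, push and grip.
It also fails if it takes over 61 s, if anything falls off the work surface, if the arm or the gripper's body presses on something with over 40 N, if the wrist force passes 120 N, or if a joint passes its speed limit or range.

## Robot

A 7-joint arm with a two-finger parallel gripper is mounted at the origin on the work surface. World frame = base frame: x ahead of the robot, y to its left, z up, the work surface at z = 0. Lengths are in m, angles in degrees, forces in N, time in s.
With the tool pointing down it reaches from about 0.4 to 0.925 m from the base axis. Payload 5.6 kg.
Tool frame: the origin (TCP) lies on the centre line of the jaws, within the pads' length; the fingertips stand arm.tip_reach ahead of it and the grasp point (between the pads) lies 5 mm behind it (arm.tip_reach is the distance from the TCP to the fingertips, in m); z points along the fingers, y is the direction in which the jaws open and shut (so a half turn about z gives the same grasp; the last joint's range is limited). The gripper opens to 85 mm and grips with 20 to 120 N. Pads are 22 mm wide; open, the fingers measure 114 mm over their backs; the gripper's body (76 mm by 85 mm) begins 54 mm behind the grasp point. The pads swing forward as they close: fully open they stand 13 mm farther back than shut.
Start: joints at [68.755, 26.786, -0.665, 91.828, 0.344, 61.387, -3.226], TCP at [0.209, -0.615, 0.245] pointing down, gripper open.
Joint ranges: [-144.91, 144.91], [-17.63, 115.5], [-89.93, 88.59], [15.96, 139.68], [-74.01, 254.01], [8.47, 105.57], [-167.45, 167.45]. Speed limits (degrees/s): [147.25, 147.25, 180, 180, 180, 180, 180].

## Interface

Orientations are given as [roll, pitch, yaw] about the fixed x, y, z axes, in that order (R = Rz(yaw) Ry(pitch) Rx(roll)).
In Python, from cell import arm gives the robot as it stands. The module is installed in compiled form; this text tells all that it offers.
- The arm moves only by the tool play_rows, never from a script. Its argument "moves" is one flat list of numbers, 4 for each row, row after row: the shift along the tool's x, y, z in units of 50 mm (1.0 is 50 mm), then the turn about the tool's z in units of 10 degrees (1.0 is 10 degrees). In form: [tx, ty, tz, spin, tx, ty, tz, spin, ...]. A call has 1 to 10 rows; each row shifts and turns the pose as measured when the row begins, along the tool's axes as they then stand; what a row does not reach is not made up. A row lasts 1/8 s, in which the tool goes at most 62.5 mm and 10.7 degrees, less where a joint would pass 70% of its speed; a pose out of reach is approached as far as the arm can. A call is refused whole if a number of a shift passes 1 or a number of a turn 1, either way. A call with a gripper value outside its range is refused whole. "jaw" is the opening, from -1 (shut) to 1 (fully open), set as the call begins (left out, the last holds). The fingers move at their own pace and stop on an object; "squeeze" is the grip in N (left out, the last holds). Time passes only in rows, so rows that do not move let the fingers close. It gives the time, the measured TCP pose, the force and the opening at its end, in the units of the state.
- arm.get_state(): the state, without advancing time (a new reading comes with each control period).
- arm.get_image(name): name is "side" or "top" or "wrist"; returns a dict with "frame" (480x640x3 uint8, blue, green, red), "range_z" (480x640 float32, m along the optical axis (not along the pixel's ray), 0 where there is no reading), "camera_matrix" (3x3 intrinsics, pixels), "R" (3x3) and "t" (3): a world point X has camera coordinates R X + t; the wrist camera has in their place "hand_eye" (4x4, takes a point from camera to tool coordinates, whose origin is the TCP and whose axes are the flange's). Camera axes: x right, y down, z forward; pixel columns grow to the right and rows downward; lengths in m; the calibration is good to about 2 mm. A picture is of the moment at which its call begins: read the wrist's pose just before it.
- arm.job_done(): hands the job in, once; it reports no verdict.
The state is a dict: "clock": time; "joint_pos": joint angles; "joint_vel": joint speeds; "tau": joint torques, N m; "tool_pos": TCP position; "orientation": TCP orientation; "ft_force": force on the tool from outside, world axes, zero at the start; "ft_torque": the same for the moment, N m; "gripper_width": finger opening in m.
Only numpy, scipy, OpenCV 4.12 (cv2) and the standard library are available. Lean on these libraries where they do the work, as an engineer would, in place of code of your own. Each camera call takes 0.05 s, during which the arm holds its last target. There are 200 camera calls.

## Working session

There is one attempt and no reset: what is moved stays moved. The work goes in short steps, Python scripts to look and compute and a tool call to move; the robot and the scene stay as the last step left them, time stands still between calls to the robot, and variables do not carry over. Pictures are saved under pics/ and viewed, about 8 in all and at most 12, crops included, and the job is handed in when it is done.

Besides the shell and the picture viewer there is one more tool, called after "Request:" as name(argument=value, ...) on one line, values as JSON. play_rows: Moves the arm, as the interface text tells. Its arguments: {"type":"object","properties":{"moves":{"type":"array"},"jaw":{"type":"number"},"squeeze":{"type":"number"}},"required":["moves"]}

```bash
mkdir -p pics
cat > h.py <<'E'
import numpy as np, cv2
from cell import arm
from scipy.spatial.transform import Rotation as Ro
def grab(n):
    s=arm.get_state(); im=arm.get_image(n); im['s']=s; return im
def pts(im):
    z=im['range_z']; K=im['camera_matrix']; v,u=np.mgrid[:480,:640]
    P=np.stack([(u-K[0,2])/K[0,0]*z,(v-K[1,2])/K[1,1]*z,z],-1)
    if 'R' in im and im['R'] is not None: return (P-im['t'])@im['R']
    H=im['hand_eye']; P=P@H[:3,:3].T+H[:3,3]; s=im['s']
    return P@Ro.from_euler('xyz',s['orientation'],degrees=True).as_matrix().T+s['tool_pos']
E
python3 - <<'E'
from h import *
s=arm.get_state(); print(s, arm.tip_reach)
for n in('side','top','wrist'):
    im=grab(n); cv2.imwrite(f'pics/{n}0.png',im['frame']); np.savez(f'{n}0.npz',P=pts(im),f=im['frame'])
    print(n,im['camera_matrix'].round(1).tolist(),im.get('R'),im.get('t'))
E
```

```text
{'clock': 0.0, 'joint_pos': array([68.75311055, 26.83849434, -0.66423596, 91.88346022,  0.34452434,
       61.38622353, -3.22457596]), 'joint_vel': array([-0.01288242,  0.0215552 , -0.06698578,  0.02497362,  0.02788766,
       -0.00459896,  0.04423654]), 'tau': array([-1.53688443e-04, -5.32384372e+01,  2.16506654e-02, -2.51304299e+01,
        1.14954414e-02,  7.82156683e-03, -3.69585919e-06]), 'tool_pos': array([ 0.20903965, -0.61488178,  0.24429172]), 'orientation': array([-1.79894098e+02,  8.22808742e-03,  1.87805662e+01]), 'ft_force': array([-0.32438119,  0.37512773,  0.69717561]), 'ft_torque': array([-0.04943861, -0.00675423,  0.02052187]), 'gripper_width': 0.08543103849351445} 0.014
side [[578.5, 0.0, 319.3], [0.0, 578.5, 240.6], [0.0, 0.0, 1.0]] [[ 0.73674439 -0.67592328  0.01831459]
 [-0.3797358  -0.43601265 -0.81590054]
 [ 0.55947156  0.59415544 -0.57790214]] [-0.39022088  0.32724777  1.37194089]
top [[476.1, 0.0, 326.1], [0.0, 476.1, 233.5], [0.0, 0.0, 1.0]] [[-0.01543785 -0.99938437  0.03150486]
 [-0.99602097  0.01260472 -0.08822333]
 [ 0.08777191 -0.03274148 -0.99560237]] [-0.05771358  0.48458103  1.27403192]
wrist [[336.3, 0.0, 319.2], [0.0, 336.3, 242.6], [0.0, 0.0, 1.0]] None None
```

View pics/top0.png

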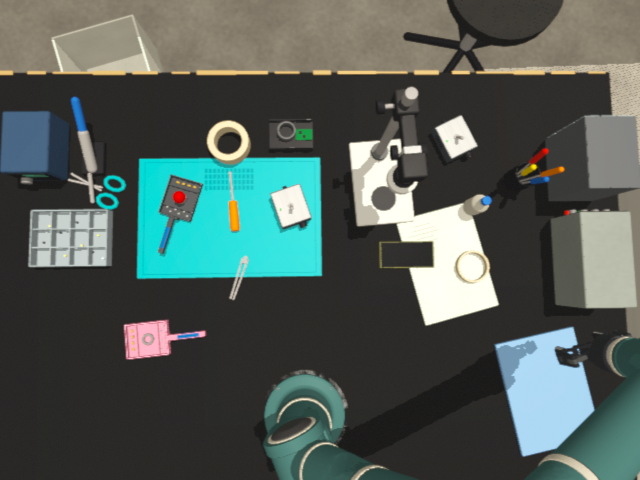

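View pics/side0.png

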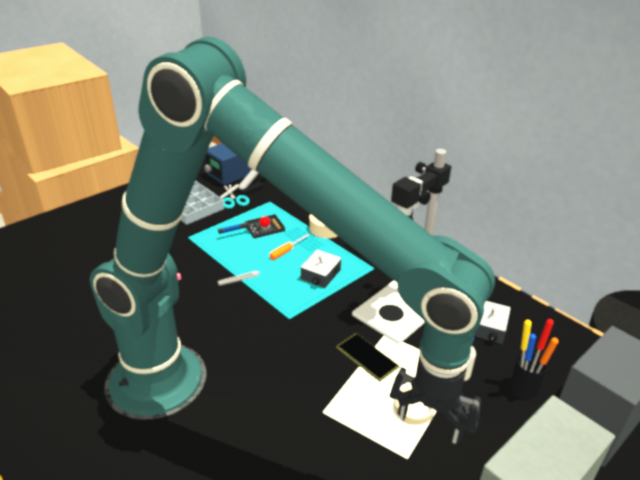

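The top view shows two candidate light boxes, at (291,206) on the mat and at (455,138) right of the scope. The one on the mat is nearer the base at (305,405). The tray with the ball is at (180,198) with its handle at (166,235), and the pink look-alike is at (148,338). The scope head is at (412,155), with its base plate around (382,185).

Run:
```python
from h import *
d=np.load('top0.npz');P=d['P'];f=d['f']
def crop(x0,y0,x1,y1,w,h): return cv2.resize(f[y0:y1,x0:x1],(w,h),interpolation=cv2.INTER_CUBIC)
a=crop(260,175,320,235,400,400); b=crop(345,80,435,230,300,500); c=crop(145,165,215,265,350,500)
o=np.zeros((500,800,3),np.uint8); o[:280,:280]=cv2.resize(a,(280,280)); o[:450,280:530]=cv2.resize(b,(250,450)); o[:386,530:800]=cv2.resize(c,(270,386))
cv2.imwrite('pics/c1.png',o)
# heights
def reg(n,x0,y0,x1,y1,zl,zh):
    Q=P[y0:y1,x0:x1].reshape(-1,3); Q=Q[(Q[:,2]>zl)&(Q[:,2]<zh)]
    r=cv2.minAreaRect((Q[:,:2]*1000).astype(np.float32)); print(n,len(Q),Q.mean(0).round(4),np.median(Q[:,2]).round(4),r, (cv2.boxPoints(r)).round().tolist())
reg('box',260,175,320,235,.042,.056)
reg('lever',260,175,320,235,.060,.1)
reg('plate',345,130,420,230,.008,.022)
reg('head',380,80,440,200,.30,.6)
hsv=cv2.cvtColor(f,cv2.COLOR_BGR2HSV)
red=((hsv[...,0]<8)|(hsv[...,0]>172))&(hsv[...,1]>150)&(hsv[...,2]>60); red[:,:150]=0; red[:,215:]=0;red[:165]=0;red[240:]=0
blue=(abs(hsv[...,0].astype(int)-107)<12)&(hsv[...,1]>130)&(hsv[...,2]>50); blue[:,:150]=0; blue[:,200:]=0;blue[:205]=0;blue[265:]=0
for n,m in(('red',red),('blue',blue)):
    Q=P[m]; print(n,m.sum(),Q.mean(0).round(4),Q.max(0).round(4),Q.min(0).round(4))
    Q=Q[Q[:,2]>.02]; print(cv2.minAreaRect((Q[:,:2]*1000).astype(np.float32)))
reg('pan',145,165,215,235,.010,.024)
for n,(u,v) in dict(base=(305,405),pinktray=(148,338),bottle=(480,205),wide=(228,140),driver=(234,215),phone=(406,255)).items(): print(n,P[v,u].round(3))
```

```text
box 1133 [0.5582 0.0293 0.0478] 0.0478 ((558.7587890625, 29.6700439453125), (100.2138671875, 84.74562072753906), 18.74196434020996) [[498.0, 54.0], [525.0, -27.0], [620.0, 6.0], [593.0, 86.0]]
lever 17 [0.5492 0.0265 0.0766] 0.0758 ((549.6680297851562, 26.837055206298828), (12.606489181518555, 8.074606895446777), 4.085841178894043) [[543.0, 30.0], [544.0, 22.0], [556.0, 23.0], [556.0, 31.0]]
plate 3410 [ 0.61   -0.2078  0.0133] 0.0133 ((627.9619140625, -221.97796630859375), (235.1083984375, 160.47003173828125), 4.243953704833984) [[505.0, -151.0], [517.0, -311.0], [751.0, -293.0], [739.0, -133.0]]
head 2708 [ 0.6367 -0.2144  0.3989] 0.4046 ((644.4134521484375, -213.82232666015625), (183.91090393066406, 78.677978515625), 11.169360160827637) [[547.0, -193.0], [562.0, -270.0], [742.0, -235.0], [727.0, -157.0]]
red 122 [0.5871 0.331  0.0356] [0.6079 0.3554 0.045 ] [0.5726 0.3171 0.0019]
((587.7818603515625, 332.5368347167969), (30.342552185058594, 30.954496383666992), 4.238134384155273)
blue 111 [0.4776 0.3653 0.0372] [0.505  0.3792 0.0446] [0.4517 0.3515 0.0298]
((477.7911071777344, 365.4052429199219), (14.906137466430664, 56.825904846191406), 69.77761840820312)
pan 276 [0.588  0.3316 0.0155] 0.0153 ((564.8054809570312, 338.4420166015625), (91.67308807373047, 158.22726440429688), 73.26265716552734) [[476.0, 317.0], [627.0, 272.0], [654.0, 360.0], [502.0, 405.0]]
base [ 0.065 -0.004  0.153]
pinktray [0.211 0.415 0.007]
bottle [ 0.546 -0.464  0.097]
wide [ 0.753  0.206 -0.004]
driver [0.537 0.184 0.025]
phone [ 0.423 -0.285  0.007]
```

View pics/c1.png

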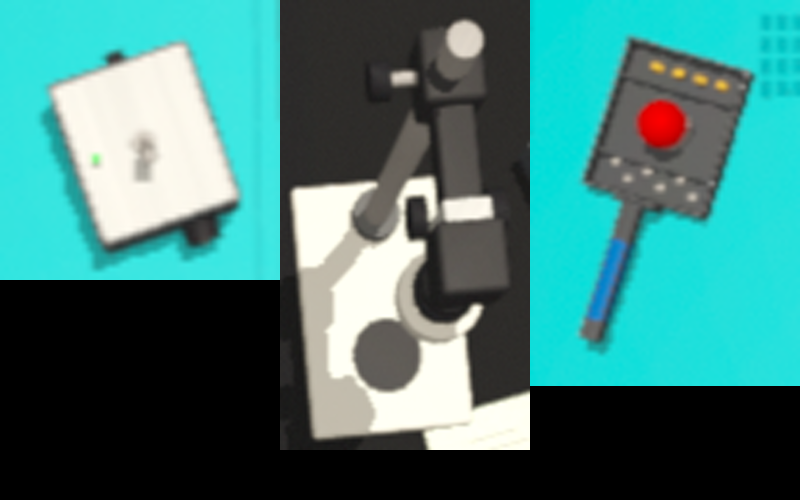

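The close crop shows the box on the mat. Its knob is at the front (low world x), the lever leans toward the front, and switch +x is at a yaw of about 18.7°, which matches the tool yaw. The tray carries the red ball, with its handle toward the robot. Now I'll move, shutting the jaws on the way.

Request:
play_rows(moves=[0.68,-0.8,0,0,0.68,-0.8,0,0,0.68,-0.8,0,0,0.68,-0.8,0,0,0.68,-0.8,0,0,0.68,-0.8,0,0,0.68,-0.8,0,0,0.68,-0.8,0,0,0.68,-0.8,0,0,0.68,-0.8,0,0], jaw=-1, squeeze=30)

```text
clock: 1.4
tool_pos: [0.406, -0.1152, 0.2429]
orientation: [-180.0, 0.0, 18.3]
ft_force: [0.6, 0.1, -0.3]
gripper_width: -0.0002
```

```bash
cat >> h.py <<'E'
def plan(T,yaw=None):
    s=arm.get_state(); R=Ro.from_euler('xyz',s['orientation'],degrees=True).as_matrix()
    d=R.T@(np.array(T)-s['tool_pos'])/.05
    print('t',s['clock'],'pos',s['tool_pos'].round(4),s['orientation'].round(2),'units',d.round(2),'spin', None if yaw is None else round(-((yaw-s['orientation'][2]+180)%360-180)/10,2),'F',s['ft_force'].round(1),'w',round(s['gripper_width'],4),'j',s['joint_pos'].round(0))
def sw(off,z,lat=0):
    c=np.array([.559,.030]);a=np.deg2rad(18.74); x=np.array([np.cos(a),np.sin(a)]);y=np.array([-x[1],x[0]])
    return [*(c+off*x+lat*y),z]
E
python3 -c "
from h import *
plan(sw(-.045,.13),18.74)
im=grab('top');P=pts(im);np.savez('top1.npz',P=P,f=im['frame']);cv2.imwrite('pics/top1.png',im['frame'])
g=im['frame'].astype(int);z=P[...,2]
# dark disc on plate
m=(g.sum(2)<300)&(abs(z-.0135)<.005);m[:, :345]=0;m[:,430:]=0;m[:170]=0;m[230:]=0
n,l,st,c=cv2.connectedComponentsWithStats(m.astype(np.uint8))
for i in range(1,n):
  if st[i,4]>60:
    Q=P[l==i];print(st[i],Q.mean(0).round(4),cv2.minEnclosingCircle((Q[:,:2]*1000).astype(np.float32)))
Q=P[80:230,345:440].reshape(-1,3)
for a in range(230,480,20):
  q=Q[(Q[:,2]>a/1000)&(Q[:,2]<(a+20)/1000)]
  if len(q)>5: print(a,len(q),q.min(0).round(3),q.max(0).round(3))
"
```

```text
t 1.4 pos [ 0.406  -0.1152  0.2429] [-1.7997e+02  5.0000e-02  1.8300e+01] units [ 2.92 -1.79  2.26] spin -0.04 F [ 0.6  0.1 -0.3] w -0.0002 j [ 32.   6. -21. 121.   3.  54. -63.]
[372 187  22  23 359] [ 0.5812 -0.2236  0.0139] ((581.21923828125, -224.61111450195312), 31.675006866455078)
230 34 [ 0.698 -0.224  0.23 ] [ 0.715 -0.204  0.25 ]
250 33 [ 0.548 -0.224  0.25 ] [ 0.713 -0.203  0.27 ]
270 165 [ 0.547 -0.257  0.27 ] [ 0.714 -0.191  0.29 ]
290 203 [ 0.547 -0.254  0.29 ] [ 0.714 -0.192  0.31 ]
310 111 [ 0.555 -0.244  0.31 ] [ 0.706 -0.2    0.33 ]
330 29 [ 0.558 -0.236  0.331] [ 0.591 -0.203  0.338]
350 59 [ 0.555 -0.247  0.353] [ 0.722 -0.186  0.37 ]
370 452 [ 0.554 -0.259  0.37 ] [ 0.729 -0.157  0.39 ]
390 1188 [ 0.554 -0.25   0.39 ] [ 0.737 -0.157  0.41 ]
410 735 [ 0.555 -0.251  0.41 ] [ 0.732 -0.195  0.429]
430 161 [ 0.697 -0.226  0.43 ] [ 0.722 -0.203  0.45 ]
450 14 [ 0.699 -0.226  0.45 ] [ 0.715 -0.208  0.453]
```

Request:
play_rows(moves=[0.6,-0.36,0.45,0,0.6,-0.36,0.45,0,0.6,-0.36,0.45,0,0.6,-0.36,0.45,0,0.5,-0.3,0.4,0,0,0,0,0])

```text
clock: 2.2
tool_pos: [0.5215, 0.0253, 0.1305]
orientation: [-179.9, -0.2, 18.9]
ft_force: [-0.5, 0.4, -0.6]
gripper_width: -0.0001
```

```bash
python3 -c "
from h import *
plan(sw(-.045,.080),18.74)
im=grab('wrist');P=pts(im);cv2.imwrite('pics/w1.png',im['frame'])
c=np.array(sw(0,0));a=np.deg2rad(18.74);R=np.array([[np.cos(a),np.sin(a)],[-np.sin(a),np.cos(a)]])
Q=P.reshape(-1,3).copy();Q[:,:2]=(Q[:,:2]-c[:2])@R.T
b=Q[(abs(Q[:,2]-.049)<.004)&(abs(Q[:,0])<.08)&(abs(Q[:,1])<.08)];print('boxtop',len(b),b.min(0).round(4),b.max(0).round(4),np.median(b[:,2]))
for z in range(52,90,4):
  q=Q[(Q[:,2]>z/1000)&(Q[:,2]<(z+4)/1000)&(abs(Q[:,0])<.03)&(abs(Q[:,1])<.03)]
  if len(q): print(z,len(q),q.mean(0).round(4),q.min(0).round(4),q.max(0).round(4))
"
```

```text
t 2.2 pos [0.5215 0.0253 0.1305] [-179.94   -0.18   18.94] units [-0.16  0.15  1.01] spin 0.02 F [-0.5  0.4 -0.6] w -0.0001 j [ 12.  26. -23. 114.  14.  43. -90.]
boxtop 19556 [-0.0494 -0.0431  0.045 ] [0.05   0.0419 0.053 ] 0.04852932322041424
52 77 [0.0007 0.0057 0.0532] [-0.006  -0.0074  0.052 ] [0.0068 0.0295 0.0557]
56 50 [-0.0012 -0.0004  0.0579] [-0.004  -0.0034  0.0561] [0.0008 0.0027 0.0599]
60 16 [-0.0023 -0.      0.0618] [-0.0039 -0.0044  0.06  ] [-0.0011  0.0034  0.0639]
64 68 [-0.0036 -0.0002  0.0662] [-0.0072 -0.0049  0.0641] [-0.0017  0.004   0.0679]
68 72 [-0.0052 -0.0005  0.0701] [-0.0085 -0.0048  0.068 ] [-0.0028  0.0041  0.072 ]
72 77 [-0.007  -0.0001  0.074 ] [-0.0108 -0.0052  0.072 ] [-0.0041  0.0041  0.0759]
76 98 [-0.0094 -0.0002  0.0782] [-0.0177 -0.0049  0.076 ] [-0.0061  0.0041  0.08  ]
80 180 [-0.0124 -0.0003  0.0818] [-0.017  -0.0048  0.08  ] [-0.0079  0.0036  0.084 ]
84 3 [-0.0121 -0.0011  0.0841] [-0.0124 -0.0018  0.084 ] [-0.0119 -0.0007  0.0842]
```

View pics/w1.png

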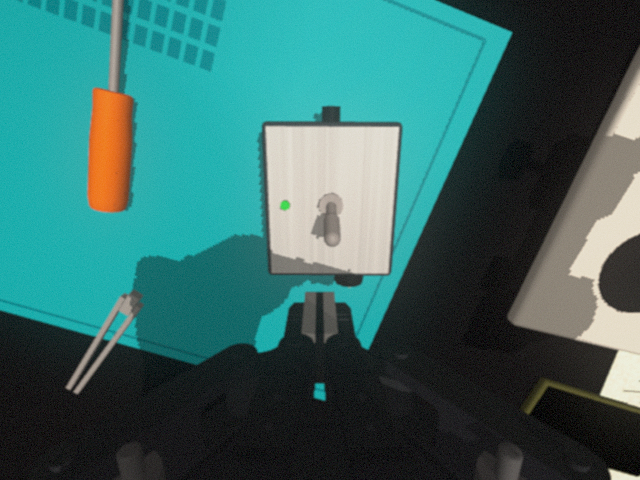

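The wrist view confirms the box: lever tip at (332,240), knob at its front (348,280), and the closed fingers at (320,315) right in front. Next I lower and push.

Request:
play_rows(moves=[-0.16,0.16,0.4,0,0,0,0.4,0,0,0,0.22,0,0,0,0,0,0.2,0,0,0,0.2,0,0,0,0.2,0,0,0,0.18,0,0,0,0,0,0,0])

```text
clock: 3.38
tool_pos: [0.557, 0.0211, 0.084]
orientation: [179.7, -0.4, 18.5]
ft_force: [-0.2, -1.1, 0.2]
gripper_width: -0.0
```

```bash
python3 -c "
from h import *
plan(sw(-.007,.080),18.74)
"
```

```text
t 3.375 pos [0.557  0.0211 0.084 ] [179.65  -0.4   18.54] units [-0.05 -0.16  0.08] spin -0.02 F [-0.2 -1.1  0.2] w -0.0 j [ 10.  32. -20. 111.  17.  40. -92.]
```

```bash
cat >> h.py <<'E'
def lever():
    im=grab('wrist');P=pts(im);c=np.array(sw(0,0));a=np.deg2rad(18.74);R=np.array([[np.cos(a),np.sin(a)],[-np.sin(a),np.cos(a)]])
    Q=P.copy();Q[...,:2]=(Q[...,:2]-c[:2])@R.T
    for z in range(52,96,4):
        q=Q[(Q[...,2]>z/1000)&(Q[...,2]<(z+4)/1000)&(abs(Q[...,0])<.03)&(abs(Q[...,1])<.02)]
        if len(q): print(z,len(q),q.mean(0).round(4),q.min(0).round(4),q.max(0).round(4))
    return im
E
python3 -c "
from h import *
im=lever();cv2.imwrite('pics/w2.png',cv2.resize(im['frame'][150:350,200:440],(600,500)))"
```

```text
52 5 [ 0.0018 -0.0027  0.0523] [-0.0014 -0.0056  0.0521] [0.0056 0.0064 0.0526]
64 2 [ 0.0053 -0.0046  0.0663] [ 0.0051 -0.0048  0.0656] [ 0.0055 -0.0044  0.0671]
68 2 [ 0.0108 -0.0047  0.0683] [ 0.0103 -0.0049  0.0682] [ 0.0114 -0.0045  0.0684]
72 61 [ 0.0067 -0.0083  0.0749] [ 0.0022 -0.0155  0.073 ] [0.0149 0.0028 0.076 ]
76 295 [ 0.0081 -0.0064  0.0783] [ 0.002  -0.0198  0.076 ] [0.0181 0.004  0.08  ]
80 542 [ 0.0097 -0.0035  0.0818] [ 0.0019 -0.02    0.08  ] [0.0181 0.0049 0.0839]
84 270 [ 0.0047 -0.0076  0.086 ] [ 0.0015 -0.0199  0.084 ] [0.0073 0.0048 0.088 ]
88 283 [ 0.0047 -0.0074  0.09  ] [ 0.0019 -0.02    0.088 ] [0.0072 0.0049 0.092 ]
92 317 [ 0.0047 -0.0075  0.094 ] [ 0.0017 -0.02    0.092 ] [0.0071 0.0049 0.096 ]
```

View pics/w2.png

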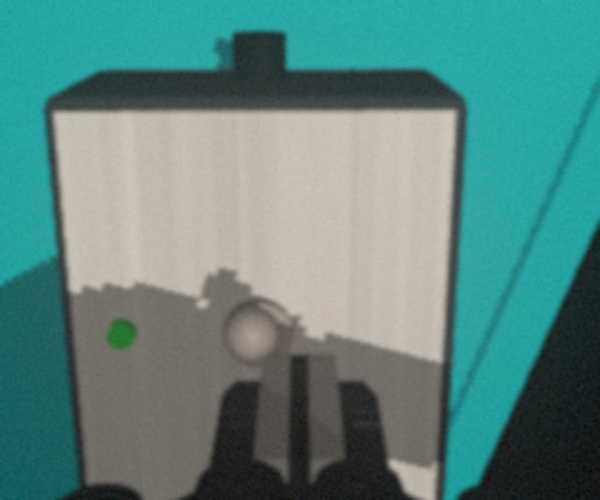

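The lever now leans to the back, with its round end at crop (252,332), about +13 mm past the foot. I'll give it a small extra push to make sure it reaches its stop.

Request:
play_rows(moves=[0,-0.12,0,0,0.06,0,0,0,0.06,0,0,0,0,0,0,0])

```text
clock: 3.92
tool_pos: [0.5542, 0.0274, 0.0834]
orientation: [179.6, 0.4, 18.5]
ft_force: [-1.0, -0.8, 2.8]
gripper_width: -0.0001
```

```bash
python3 -c "
from h import *
plan(sw(-.045,.2),18.74)
lever()" | head -9
```

```text
t 3.925 pos [0.5542 0.0274 0.0834] [179.64   0.42  18.52] units [-0.81 -0.   -2.33] spin -0.02 F [-1.  -0.8  2.8] w -0.0001 j [  9.  33. -20. 110.  17.  40. -93.]
52 6 [ 0.0029 -0.0027  0.0524] [-0.0038 -0.0065  0.0521] [0.0081 0.0059 0.0527]
72 77 [ 0.0051 -0.0008  0.0748] [ 0.0013 -0.0126  0.0726] [0.0065 0.0096 0.076 ]
76 336 [ 0.0073 -0.0018  0.0782] [ 0.0009 -0.0149  0.076 ] [0.0182 0.0112 0.08  ]
80 551 [ 0.0092 -0.001   0.0819] [ 0.001  -0.0154  0.08  ] [0.0181 0.0117 0.084 ]
84 309 [ 0.004  -0.002   0.0859] [ 0.001  -0.0155  0.084 ] [0.0147 0.0115 0.088 ]
88 320 [ 0.0039 -0.0015  0.0901] [ 0.001  -0.0152  0.088 ] [0.0069 0.0118 0.092 ]
92 345 [ 0.004  -0.0019  0.094 ] [ 0.0011 -0.0153  0.092 ] [0.0069 0.0116 0.096 ]
```

The lever is hard against its stop (tip centre +13 mm, contact force about 3 N). I'll retract and head for the tray handle, at about (0.478, 0.365) with yaw −16.7°.

Request:
play_rows(moves=[-0.4,0,0,0,-0.4,0,0,0,0,0,-0.8,0,0,0,-0.8,0.7,0,0,-0.7,0.7,0,-0.6,0,0.7,0,-0.8,0,0.7,0,-0.9,0,0.7,0,0,0,0,0,0,0,0], jaw=0.3)

```text
clock: 5.22
tool_pos: [0.5266, 0.1388, 0.2036]
orientation: [-179.8, -0.4, -17.4]
ft_force: [-0.9, -0.9, -0.8]
gripper_width: 0.0553
```

```bash
python3 -c "
from h import *
plan([.478,.365,.15],-16.7)
im=grab('top');print(im['frame'][190:225,265:320].mean());P=pts(im);a=np.deg2rad(18.74);
Q=P[175:240,255:325].reshape(-1,3);Q=Q[(Q[:,2]>.06)&(Q[:,2]<.1)];print('lever xy off',len(Q),(Q.mean(0)-[.559,.030,0])[:2]@[np.cos(a),np.sin(a)])
print(grab('wrist')['hand_eye'].round(3))
"
```

```text
t 5.225 pos [0.5266 0.1388 0.2036] [-179.78   -0.42  -17.36] units [-2.28 -4.02  1.07] spin -0.07 F [-0.9 -0.9 -0.8] w 0.0553 j [  -2.   21.  -20.  108.    9.   52. -134.]
197.88554112554112
lever xy off 23 0.00869853763271082
[[-0.    -0.951 -0.309  0.08 ]
 [ 1.    -0.     0.001  0.   ]
 [-0.001 -0.309  0.951 -0.129]
 [ 0.     0.     0.     1.   ]]
```

Request:
play_rows(moves=[-0.46,-0.8,0,0,-0.46,-0.8,0,0,-0.46,-0.8,0,0,-0.46,-0.8,0,0,-0.46,-0.8,0,0,0,0,0,-1,0,0,0,-1,0,0,0,-1,0,0,0,-1,0,0,0,-1])

```text
clock: 6.58
tool_pos: [0.4823, 0.3582, 0.2024]
orientation: [179.6, -0.4, 33.1]
ft_force: [0.2, 0.8, -0.4]
gripper_width: 0.0555
```

Request:
play_rows(moves=[0,0,0,-1,0,0,0,-1,0,0,0,-1,0,0,0,-1,0,0,0,-1,0,0,0,-1,0,0,0,-1,0,0,0,-1,0,0,0,-1,0,0,0,-1])

```text
clock: 7.82
tool_pos: [0.49, 0.3432, 0.2005]
orientation: [179.9, 0.7, 135.5]
ft_force: [-0.3, 1.0, -0.5]
gripper_width: 0.0556
```

Request:
play_rows(moves=[0,0,0,-1,0,0,0,-1,0,0,0,-0.9,0,0,0,0,0,0,0,0])

```text
clock: 8.45
tool_pos: [0.4935, 0.3364, 0.1991]
orientation: [-179.6, 0.7, 164.7]
ft_force: [-0.2, -0.6, -0.1]
gripper_width: 0.0555
```

```bash
python3 -c "
from h import *
im=grab('wrist');P=pts(im);f=im['frame'];cv2.imwrite('pics/w3.png',f)
hsv=cv2.cvtColor(f,cv2.COLOR_BGR2HSV)
b=(abs(hsv[...,0].astype(int)-107)<12)&(hsv[...,1]>130)&(hsv[...,2]>50)&(P[...,2]>.03)&(P[...,2]<.045)
n,l,st,c=cv2.connectedComponentsWithStats(b.astype(np.uint8));i=1+st[1:,4].argmax()
Q=P[l==i];print('blue',len(Q),Q.mean(0),np.percentile(Q[:,2],90));r=cv2.minAreaRect((Q[:,:2]*1000).astype(np.float32));print(r)
red=((hsv[...,0]<8)|(hsv[...,0]>172))&(hsv[...,1]>150)&(P[...,2]>.02)
if red.sum()>50: Q=P[red];print('red',len(Q),Q.mean(0),Q.max(0))
plan([.478,.365,.06],163.3)
"
```

```text
blue 819 [0.47711687 0.36615604 0.03819409] 0.03904844184324825
((478.0435791015625, 365.7251281738281), (12.415514945983887, 58.070343017578125), 73.68852233886719)
red 876 [0.57903754 0.33287356 0.04573431] [0.72203885 0.3920139  0.32663791]
t 8.5 pos [0.4935 0.3364 0.1991] [-179.56    0.73  164.74] units [0.49 0.49 2.77] spin 0.14 F [ 0.4 -0.7  0.4] w 0.0552 j [  5.  41. -62.  99.  40.  65.   5.]
```

View pics/w3.png

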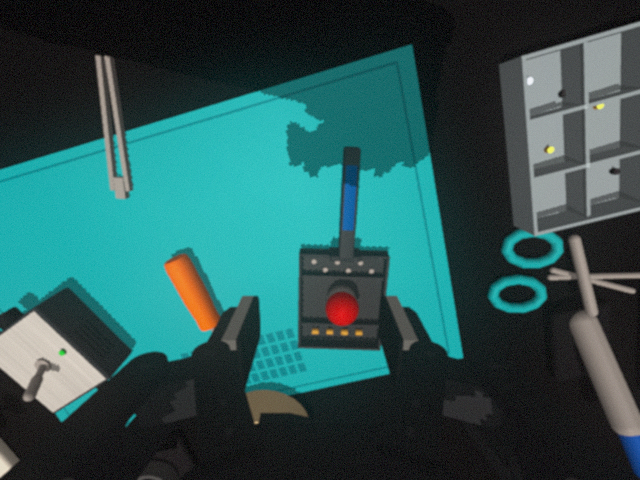

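The view shows the tray handle at (350,195), the ball in its pocket at (342,308), and the fingers straddling nothing yet.

Request:
play_rows(moves=[0.25,0.25,0.5,0.14,0.25,0.25,0.5,0,0,0,0.5,0,0,0,0.5,0,0,0,0,0])

```text
clock: 9.12
tool_pos: [0.4798, 0.3647, 0.0951]
orientation: [-179.5, 1.0, 162.8]
ft_force: [-0.5, 0.1, 1.1]
gripper_width: 0.0557
```

```bash
python3 -c "
from h import *
plan([.478,.366,.027],163.4)"
```

```text
t 9.125 pos [0.4798 0.3647 0.0951] [-179.54    0.96  162.78] units [0.06 0.03 1.36] spin -0.06 F [-0.5  0.1  1.1] w 0.0557 j [ -3.  47. -55. 102.  47.  57.  -5.]
```

Request:
play_rows(moves=[0.06,0.03,0.4,-0.06,0,0,0.4,0,0,0,0.36,0,0,0,0.2,0,0,0,0,0])

```text
clock: 9.75
tool_pos: [0.4795, 0.3658, 0.0228]
orientation: [-179.6, 1.0, 163.3]
ft_force: [-0.2, 0.3, -0.1]
gripper_width: 0.0553
```

```bash
python3 -c "
from h import *
plan([.478,.366,.027],163.4)"
```

```text
t 9.75 pos [0.4795 0.3658 0.0228] [-179.58    1.    163.29] units [ 0.03 -0.01 -0.08] spin -0.01 F [-0.2  0.3 -0.1] w 0.0553 j [ -6.  52. -50. 103.  53.  51.  -8.]
```

Request:
play_rows(moves=[0.03,0,-0.05,0,0,0,0,0,0,0,0,0,0,0,0,0,0,0,0,0,0,0,0,0], jaw=-1, squeeze=90)

```text
clock: 10.5
tool_pos: [0.4785, 0.3671, 0.0271]
orientation: [-179.7, 1.1, 163.3]
ft_force: [0.3, 0.2, -1.0]
gripper_width: 0.0128
```

Request:
play_rows(moves=[0,0,-0.1,0,0,0,-0.15,0,0,0,-0.2,0,0,0,-0.2,0,0,0,-0.15,0,0,0,-0.1,0,0,0,0,0])

```text
clock: 11.38
tool_pos: [0.4779, 0.3678, 0.076]
orientation: [-179.8, 1.1, 163.3]
ft_force: [-0.5, 0.5, -1.8]
gripper_width: 0.0123
```

```bash
cat >> h.py <<'E'
def tray(name='top'):
    im=grab(name);P=pts(im);f=im['frame'];hsv=cv2.cvtColor(f,cv2.COLOR_BGR2HSV);s=im['s']['tool_pos']
    near=np.linalg.norm(P[...,:2]-s[:2],axis=-1)<.22
    red=((hsv[...,0]<6)|(hsv[...,0]>174))&(hsv[...,1]>150)&(hsv[...,2]>60)&near
    n,l,st,c=cv2.connectedComponentsWithStats(red.astype(np.uint8))
    if n>1:
        i=1+st[1:,4].argmax(); Q=P[l==i]; Q=Q[Q[:,2]>np.median(Q[:,2])-.02]
        # sphere fit, radius 17 mm
        from scipy.optimize import least_squares
        r=least_squares(lambda c:np.linalg.norm(Q-c,axis=1)-.017,Q.mean(0)-[0,0,.01],loss='soft_l1',f_scale=.001)
        d=r.x-s; print(name,'ball c',r.x.round(4),'n',len(Q),'res',np.abs(r.fun).mean().round(4),'dist',np.linalg.norm(d[:2]).round(4),'az',np.rad2deg(np.arctan2(d[1],d[0])).round(1),'dz from TCP',d[2].round(4))
    return im
E
python3 -c "
from h import *
plan([.478,.366,.17],163.4)
tray();im=tray('side');cv2.imwrite('pics/s2.png',im['frame'])"
```

```text
t 11.375 pos [0.4779 0.3678 0.076 ] [-179.76    1.11  163.28] units [-0.05 -0.04 -1.88] spin -0.01 F [-0.5  0.5 -1.8] w 0.0123 j [ -4.  48. -54. 103.  49.  55.  -6.]
top ball c [0.5881 0.3337 0.0739] n 132 res 0.0013 dist 0.1154 az -17.2 dz from TCP -0.0022
side ball c [0.5917 0.3338 0.0745] n 93 res 0.0052 dist 0.1189 az -16.5 dz from TCP -0.0012
```

View pics/s2.png

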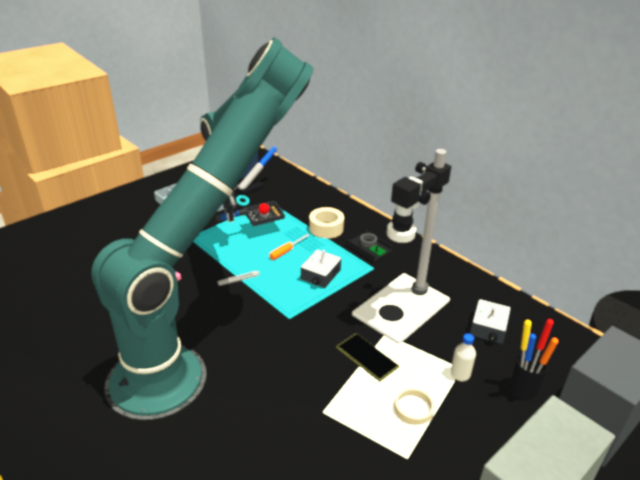

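The tray is lifted level, with the ball still in its pocket at (264,209), and the scope stands clear at (402,200). Next I measure the lens from this view, then lift and carry.

```bash
python3 -c "
from h import *
im=grab('side');P=pts(im);f=im['frame']
m=np.linalg.norm(P[...,:2]-[.581,-.225],axis=-1)<.045
m&=(P[...,2]>.2)&(P[...,2]<.33)
Q=P[m];br=f[m].min(1)
v,u=np.nonzero(m);
for z in range(240,332,6):
  k=(Q[:,2]>z/1000)&(Q[:,2]<(z+6)/1000)
  if k.sum(): print(z,k.sum(),br[k].mean().round(),Q[k].min(0).round(3),Q[k].max(0).round(3))
# bottom pixel of white ring projected on cylinder front
w=(f.min(2)>140);ww=w[222:250,380:425]
vv,uu=np.nonzero(ww);print('white u',uu.min()+380,uu.max()+380,'v',vv.min()+222,vv.max()+222)
K=im['camera_matrix'];R=im['R'];t=im['t']
for L in (.26,.265,.27,.275,.28,.285,.29):
  a=np.linspace(0,2*np.pi,90);X=np.stack([.581+.034*np.cos(a),-.225+.034*np.sin(a),0*a+L],1)@R.T+t;p=X@K.T;p=p[:,:2]/p[:,2:];print(L,'bottom v',p[:,1].max().round(1),'u',p[:,0].min().round(1),p[:,0].max().round(1))
"
```

```text
270 40 161.0 [ 0.548 -0.263  0.27 ] [ 0.596 -0.203  0.276]
276 61 185.0 [ 0.547 -0.262  0.276] [ 0.588 -0.199  0.282]
282 57 195.0 [ 0.547 -0.263  0.282] [ 0.602 -0.207  0.288]
288 164 198.0 [ 0.547 -0.261  0.288] [ 0.611 -0.192  0.294]
294 56 104.0 [ 0.548 -0.261  0.294] [ 0.61  -0.198  0.3  ]
300 27 38.0 [ 0.56  -0.252  0.3  ] [ 0.587 -0.211  0.306]
306 39 37.0 [ 0.557 -0.253  0.306] [ 0.592 -0.215  0.312]
312 63 34.0 [ 0.555 -0.252  0.312] [ 0.598 -0.207  0.318]
318 46 38.0 [ 0.554 -0.254  0.318] [ 0.596 -0.208  0.324]
324 44 33.0 [ 0.558 -0.25   0.324] [ 0.595 -0.213  0.33 ]
white u 388 424 v 222 241
0.26 bottom v 245.7 u 385.1 413.0
0.265 bottom v 244.0 u 385.2 413.3
0.27 bottom v 242.3 u 385.4 413.5
0.275 bottom v 240.6 u 385.6 413.7
0.28 bottom v 238.9 u 385.7 413.9
0.285 bottom v 237.2 u 385.9 414.2
0.29 bottom v 235.4 u 386.1 414.4
```

Request:
play_rows(moves=[0,0,-0.1,0,0,0,-0.2,0,0,0,-0.25,0,0,0,-0.3,0,0,0,-0.3,0,0,0,-0.25,0,0,0,-0.2,0,0,0,-0.15,0,0,0,-0.1,0,0,0,0,0])

```text
clock: 12.78
tool_pos: [0.4759, 0.3687, 0.1748]
orientation: [-179.7, 1.1, 163.3]
ft_force: [0.9, -0.1, -2.3]
gripper_width: 0.0122
```

Request:
play_rows(moves=[-0.02,-0.1,0,0,-0.03,-0.2,0,0,-0.04,-0.3,0,0,-0.06,-0.4,0,0,-0.06,-0.4,0,0,-0.06,-0.4,0,0,-0.06,-0.4,0,0,-0.06,-0.4,0,0,-0.06,-0.4,0,0,-0.06,-0.4,0,0])

```text
clock: 14.02
tool_pos: [0.4476, 0.1842, 0.174]
orientation: [-179.3, 1.0, 163.2]
ft_force: [0.7, 0.2, -0.6]
gripper_width: 0.0124
```

```bash
python3 -c "
from h import *
plan([.40,-.17,.165],163.3)
tray()"
```

```text
t 14.025 pos [0.4476 0.1842 0.174 ] [-179.25    1.01  163.15] units [-1.14 -7.05  0.29] spin -0.01 F [ 0.7  0.2 -0.6] w 0.0124 j [ 25.  34. -66. 116.  39.  56.  12.]
top ball c [0.5575 0.1503 0.1713] n 151 res 0.0013 dist 0.1149 az -17.2 dz from TCP -0.0026
```

Request:
play_rows(moves=[-0.1,-0.4,0.02,0,-0.1,-0.4,0.02,0,-0.1,-0.4,0.02,0,-0.1,-0.4,0.02,0,-0.1,-0.4,0.02,0,-0.1,-0.4,0.02,0,-0.1,-0.4,0.02,0,-0.1,-0.3,0.02,0,-0.05,-0.2,0,0,0,0,0,0])

```text
clock: 15.32
tool_pos: [0.4345, -0.0015, 0.1683]
orientation: [-178.6, 1.0, 162.6]
ft_force: [-0.1, 0.3, -1.7]
gripper_width: 0.0125
```

```bash
python3 -c "
from h import *
plan([.44,-.18,.16],163.3)
tray()"
```

```text
t 15.325 pos [ 0.4345 -0.0015  0.1683] [-178.64    1.    162.62] units [-1.17 -3.37  0.27] spin -0.07 F [-0.1  0.3 -1.7] w 0.0125 j [ 53.  31. -70. 122.  39.  54.  32.]
top ball c [ 0.5411 -0.0343  0.1905] n 144 res 0.0196 dist 0.1115 az -17.1 dz from TCP 0.0222
```

```bash
python3 -c "
from h import *
a=grab('top')['frame'];b=tray('side')['frame']
o=np.hstack([cv2.resize(a,(400,300)),cv2.resize(b,(400,300))]);c=np.hstack([cv2.resize(a[120:300,200:440],(400,300)),cv2.resize(b[150:330,230:470],(400,300))])
cv2.imwrite('pics/m1.png',np.vstack([o,c]))"
```

```text
side ball c [ 0.5462 -0.037   0.1674] n 124 res 0.0022 dist 0.1173 az -18.1 dz from TCP -0.001
```

View pics/m1.png

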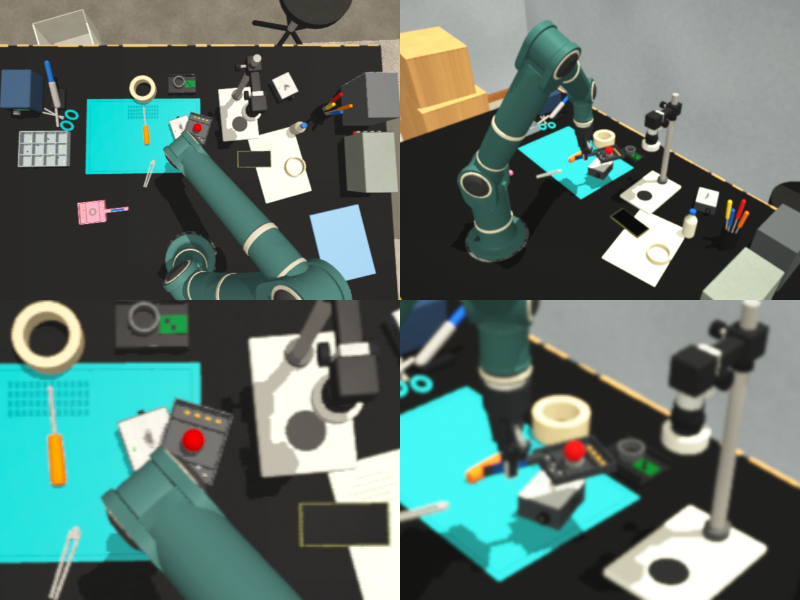

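The ball sits in its pocket. The elbow is swung out to the −y side, high and clear. I carry on.

Request:
play_rows(moves=[-0.05,-0.15,0.02,-0.03,-0.1,-0.3,0.03,-0.04,-0.14,-0.4,0.04,0,-0.14,-0.4,0.04,0,-0.14,-0.4,0.04,0,-0.14,-0.4,0.03,0,-0.14,-0.4,0.02,0,-0.14,-0.35,0.02,0,-0.08,-0.25,0,0,0,0,0,0])

```text
clock: 16.73
tool_pos: [0.4441, -0.1659, 0.1604]
orientation: [-178.7, 1.0, 164.0]
ft_force: [0.1, -0.1, -1.6]
gripper_width: 0.0123
```

```bash
python3 -c "
from h import *
plan([.471,-.192,.1575],163.3)
tray()
tray('side')"
```

```text
t 16.725 pos [ 0.4441 -0.1659  0.1604] [-178.7     1.    164.03] units [-0.66 -0.35  0.08] spin 0.07 F [ 0.1 -0.1 -1.6] w 0.0123 j [ 70.  35. -69. 118.  43.  55.  52.]
top ball c [ 0.5545 -0.1979  0.158 ] n 145 res 0.0012 dist 0.1148 az -16.1 dz from TCP -0.0024
side ball c [ 0.5566 -0.1986  0.159 ] n 139 res 0.0016 dist 0.1173 az -16.5 dz from TCP -0.0014
```

Request:
play_rows(moves=[-0.06,-0.03,0.01,0.03,-0.13,-0.07,0.02,0.04,-0.15,-0.08,0.02,0,-0.15,-0.08,0.01,0,-0.12,-0.06,0,0,-0.06,-0.03,0,0,0,0,0,0,0,0,0,0])

```text
clock: 17.82
tool_pos: [0.4738, -0.191, 0.1585]
orientation: [-178.7, 1.0, 163.6]
ft_force: [-0.7, 0.9, -1.9]
gripper_width: 0.0123
```

```bash
python3 -c "
from h import *
plan([.471,-.192,.1575],163.3)
a=tray()
P=pts(a)
b=tray('side');Ps=pts(b)
# tray level: pan top pts plane (side+top)
s=a['s']['tool_pos'];x=np.array([np.cos(np.deg2rad(-16.7)),np.sin(np.deg2rad(-16.7))]);y=np.array([-x[1],x[0]])
for n,I in(('top',P),('side',Ps)):
  Q=I.reshape(-1,3);D=Q[:,:2]-[.581,-.225];u=D@x;v=D@y
  k=(abs(u)<.05)&(abs(v)<.04)&(np.hypot(u,v)>.026)&(Q[:,2]>.12)&(Q[:,2]<.165)
  A=np.c_[u[k],v[k],np.ones(k.sum())];c=np.linalg.lstsq(A,Q[k,2],rcond=None)[0];print(n,k.sum(),'slopes deg',np.rad2deg(c[:2]).round(2),'h',c[2].round(4))
m=np.linalg.norm(Ps[...,:2]-[.581,-.225],axis=-1)<.05
m&=(Ps[...,2]>.24)&(Ps[...,2]<.296)&(b['frame'].min(2)>120);Q=Ps[m]
from scipy.optimize import least_squares
q=Q[Q[:,2]<.284]
r=least_squares(lambda c:np.hypot(q[:,0]-c[0],q[:,1]-c[1])-.034,[.581,-.225],loss='soft_l1',f_scale=.002);print('ring fit',r.x.round(4),'zmin',np.percentile(Q[:,2],[0,2,5]).round(4))
cv2.imwrite('pics/m2.png',np.hstack([cv2.resize(a['frame'][100:280,300:480],(400,400)),cv2.resize(b['frame'][130:330,300:500],(400,400))]))"
```

```text
t 17.825 pos [ 0.4738 -0.191   0.1585] [-178.74    1.04  163.58] units [ 0.05 -0.03  0.02] spin 0.03 F [-0.7  0.9 -1.9] w 0.0123 j [ 68.  38. -66. 113.  44.  57.  53.]
top ball c [ 0.5843 -0.2249  0.1575] n 42 res 0.0012 dist 0.1155 az -17.0 dz from TCP -0.0009
side ball c [ 0.5857 -0.2255  0.1571] n 138 res 0.002 dist 0.1171 az -17.1 dz from TCP -0.0013
top 289 slopes deg [-0.52 -4.62] h 0.1363
side 297 slopes deg [-1.2  -2.16] h 0.1385
ring fit [ 0.5839 -0.2263] zmin [0.2684 0.2715 0.2727]
```

View pics/m2.png

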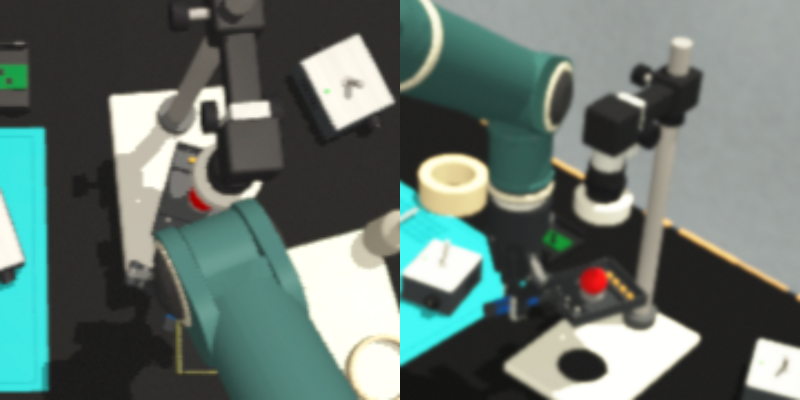

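Request:
play_rows(moves=[0.05,-0.01,0.03,0,0,0,0,0,0,0,0,0,0,0,0,0,0,0,0,0])

```text
clock: 18.55
tool_pos: [0.4708, -0.1908, 0.1569]
orientation: [-178.7, 1.0, 163.6]
ft_force: [0.0, -0.7, -1.0]
gripper_width: 0.0126
```

```bash
python3 -c "
from h import *
plan([.471,-.192,.1575],163.3)
a=tray();b=tray('side')
print(arm.get_state()['joint_vel'].round(2),arm.get_state()['ft_torque'].round(2))
t0=np.load('top0.npz')['P'];t1=np.load('top1.npz')['P'];P=pts(a)
for n,(u,v) in dict(bottle=(480,205),wide=(228,125),driver=(234,215),thin=(472,253),phone=(390,255),shell=(305,135)).items(): print(n,t1[v,u].round(3),P[v,u].round(3))
Q=P[175:240,255:325].reshape(-1,3);Q=Q[(Q[:,2]>.06)&(Q[:,2]<.1)];print('lever off',len(Q),(Q.mean(0)-[.559,.030,0])[:2]@[.947,.321])
cv2.imwrite('pics/m3.png',a['frame'])"
```

```text
t 18.55 pos [ 0.4708 -0.1908  0.1569] [-178.71    1.04  163.6 ] units [-0.01 -0.02 -0.01] spin 0.03 F [ 0.  -0.7 -1. ] w 0.0126 j [ 68.  38. -66. 114.  44.  57.  53.]
top ball c [ 0.5807 -0.2242  0.154 ] n 55 res 0.0011 dist 0.1148 az -16.9 dz from TCP -0.003
side ball c [ 0.5824 -0.2253  0.1553] n 135 res 0.0015 dist 0.1168 az -17.2 dz from TCP -0.0016
[ 0.03 -0.03 -0.06 -0.04  0.03  0.02 -0.03] [0.06 0.1  0.04]
bottle [ 0.545 -0.462  0.104] [ 0.547 -0.465  0.094]
wide [0.779 0.197 0.049] [0.78  0.197 0.047]
driver [0.537 0.184 0.026] [0.537 0.184 0.026]
thin [ 0.426 -0.473 -0.004] [ 0.426 -0.471  0.002]
phone [ 0.399 -0.142  0.594] [ 0.404 -0.161  0.484]
shell [ 0.761 -0.01   0.013] [ 0.761 -0.01   0.013]
lever off 23 0.008827351737265038
```

View pics/m3.png

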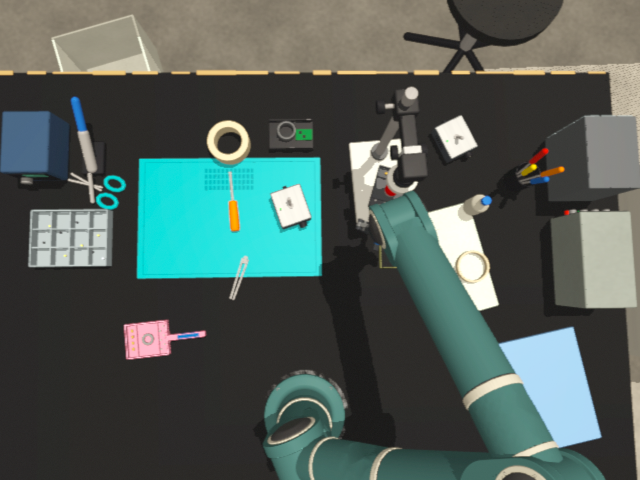

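The bystanders are unmoved, the lever is on, and the ball at (391,190) sits under the ring. The arm is still, so I'm handing the job in.

```bash
python3 -c "
from h import *
print(arm.job_done())"
```

```text
the job is handed in; nothing more can be done
None
```

I switched the ring light on first, then carried the tray by its handle to the microscope. I handed the job in at about 18.6 s with the tray held still in the air under the lens.

**Last checks**
- **Light:** I used the box on the mat, the nearer of the two to the base. Its lever was pushed to its back stop and still leaned to the back at the end.
- **Ball position:** it stayed in its pocket. Its centre was at about (0.581, −0.225), within about 2 mm of the lens axis as I measured it.
- **Ball height:** its top was at about 0.172 m. I measured the lens at about 0.272 m, so the gap is about 100 mm, good to about 3 mm.
- **Bystanders:** the bottle, wide tape, thin tape, screwdriver and shell showed no visible shift. The arm partly hid the phone in the last picture, and I did not measure the tweezers, though they look to be in the same place.
- **Contact:** forces stayed within about 3 N in every reading, and I saw no sign of touching the microscope.

**Checks that disagreed**
- **Tray level:** the gripper's tilt changed by about 1° between grasp and finish, so the tray should be within about 1° of level. Plane fits to the pan gave 2 to 5° sideways; I put that down to partial occlusion and noise, and did not settle it.
- **Camera offset:** the side and top cameras differed by about 2 mm on the ball's position, which is within their calibration.

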